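Clamp a stone-chip picture panel in its curing case and shut the lid

ROBOT

A 7-joint arm with a two-finger parallel gripper is mounted at the origin on the work surface. World frame = base frame: x ahead of the robot, y to its left, z up, the work surface at z = 0. Lengths are in m, angles in rad, forces in N, time in s.
With the tool pointing down it reaches from about 0.4 to 0.875 m from the base axis. Payload 19.3 kg.
Tool frame: the origin (TCP) lies midway between the tips of the shut fingers; the grasp point (between the pads) lies 19 mm behind it; z points along the fingers, y is the line along which they close (so a half turn about z gives the same grasp; the last joint's range is limited). The gripper opens to 85 mm and grips with 20 to 120 N. Pads are 22 mm wide; open, the fingers measure 114 mm over their backs; the gripper's body (76 mm by 85 mm) begins 54 mm behind the grasp point. The pads swing forward as they close: fully open they stand 13 mm farther back than shut.
Start: joints at [1.113, 0.521, -0.036, 1.599, 0.021, 1.021, -0.113], TCP at [0.236, -0.579, 0.231] pointing down, gripper open.
Joint ranges: [-2.91, 2.91], [-0.3, 2.13], [-1.5, 1.42], [0.17, 2.43], [-1.26, 4.41], [0.16, 1.93], [-2.52, 2.52]. Speed limits (rad/s): [1.89, 1.89, 2.39, 2.39, 3.01, 3.01, 3.01].

INTERFACE

Orientations are given as [roll, pitch, yaw] about the fixed x, y, z axes, in that order (R = Rz(yaw) Ry(pitch) Rx(roll)).
In Python, from workcell import * gives the robot as it stands. The module is installed in compiled form; this text tells all that it offers.
- The arm moves only by the tool play_rows, never from a script. Its argument "deltas" is a list of rows, each a list of 7 numbers: the shift along the tool's x, y, z in units of 500 mm (1.0 is 500 mm), then the turn, a rotation vector about the tool's x, y, z in units of 120 degrees (1.0 is 120 degrees), then the closure, from 0 (fully open) to 1 (shut). A call has 1 to 10 rows; each row is the pose to reach, as a shift and turn from the pose commanded when the call began, along the tool's axes at that moment; what a row does not reach only later rows make up. A row lasts 1/10 s, in which the tool goes at most 50 mm and 8.59 degrees, less where a joint would pass 70% of its speed; a pose out of reach is approached as far as the arm can. A call with a number of a shift or a turn outside -1 to 1 is refused whole. A call with a gripper value outside its range is refused whole. The fingers move at their own pace and stop on an object; "newtons" is the grip in N (left out, the last holds). Time passes only in rows, so rows that repeat a pose let the fingers close. It gives the time, the measured TCP pose, the force, the opening and the grip force at its end, in the units of the state.
- observe(): the state, without advancing time (a new reading comes with each control period).
- grab_frame(name): name is "side" or "top" or "wrist"; returns the picture (384x512x3 uint8, red, green, blue); there is no depth.
- get_calibration(name): a dict with "fovy" (degrees; the focal length in pixels is half the picture's height over the tangent of half this angle, whatever the lens; pixels are square), "cx", "cy" (the principal point, pixels), "k1" (the pictures are not rectified: a ray, as slopes to the right and down, at radius r is drawn at 1 + k1 r^2 times it, then the intrinsics apply), "xyz" and "rotation" of the camera in the world. Camera axes: x right, y down, z forward; pixel columns grow to the right and rows downward; lengths in m; the calibration is good to about 2 mm. A picture is of the moment at which its call begins: read the wrist's pose just before it. get_calibration takes no time and is no camera call; for the wrist camera it gives the pose at the moment of the call.
- job_done(): hands the job in; it is judged then, once.
The state is a dict: "clock": time; "qpos": joint angles; "qd": joint speeds; "joint_efforts": joint torques, N m; "position": TCP position; "tool_rot": TCP orientation; "force": force on the tool from outside, world axes, zero at the start; "moment": the same for the moment, N m; "grip_width": finger opening in m; "finger_force": force on a finger pad.
Only numpy, scipy, OpenCV 4.12 (cv2) and the standard library are available. Lean on these libraries where they do the work, as an engineer would, in place of code of your own. Each camera call takes 0.05 s, during which the arm holds its last target. There are 200 camera calls.

TASK

The finished stone-chip panel has to cure clamped in its case. Draw the sprung curved arm back until it stays open, slide the panel fully home into the corner, against both the long metal rail and the short end stop, and trip the arm so that it springs back and clamps the panel against the rail. Then lower the glazed lid gently until it is fully shut; do not disturb the tin in the case or the things around it.

Things in the scene. Friction and masses are not known exactly. Their poses are not given: they have to be found in the camera images.
- case: Shallow open plywood case, fixed to the bench: 260 mm (its x) by 420 mm (its y) outside, walls 6 mm thick and 50 mm high. Origin: centre of its underside; z up; -x is the side nearest the robot, +x the lid-hinge side, +y the robot's left. The bed (inner floor) is at z = 10 mm and carries the rail and the end stop. A panel lying home has its origin at x = +30, y = +55 mm here.
- corner (a point): Point on the bed where the working faces of rail and end stop meet: case frame (75, 120, 10) mm. Both are metal, 12 mm high, 14 mm thick. The rail runs along y from -135 to +125 mm, its working face looks to -x at x = +75 mm; the short end stop runs along x from +10 to +75 mm, its working face looks to -y at y = +120 mm.
- panel: Loose rectangular white panel with a stone-chip flower picture on it: 90 mm (its x) by 130 mm (its y) by 14 mm thick, about 0.22 kg. Origin: centre of its underside. It starts flat on the bed in the -y half of the case, somewhat askew (up to 0.15 rad), its long side roughly along the case's y.
- clip (a joint): Sprung curved steel arm swinging level over the bed; rad, 0 = closed (empty), 0.80 = fully open, growing as its post moves towards the -x wall. Over-centre spring: below 0.58 it is driven closed (about 9 N at the post when closed), above 0.58 it is driven open and stays open by itself (4 N at the stop). Clamping a panel that lies home it reads 0.34 (5 N). Closed, it stands in the panel's way.
- clip_post (a point): Top centre (34 mm above the bed) of the upright steel post on the arm's free end, 14 mm diameter, 1 to 35 mm above the bed. Case frame: pivot + 120 mm * (sin(0.80 - q), -cos(0.80 - q)), q the joint value. Its side presses on the panel's -x edge. Fully open, there is 42 mm between it and the -x wall.
- clip_pivot (a point): Pivot of the curved arm on the bed, case frame (-75, 150, 10) mm. Its boss is 26 mm wide; with the short sprung strut that pushes on it from the corner of the case (about 45 mm further to +y) it rises up to 34 mm above the bed.
- lid (a joint): Hinged lid, wooden frame (strips 25 mm wide, 8 mm thick) around a clear pane, 260 by 420 mm; rad, 0 = shut, flat on the case, 1.57 = upright, most 1.75. The hinge is stiff: the lid stays where it is left, and takes about 3 N (upright) to 1.5 N (nearly shut) at its free edge to lower.
- lid_hinge (a point): Middle of the hinge line, along the case's y, at case frame (130, 0, 50) mm; it is at the level of the lid's inner face. The outer face is 8 mm further out.
- lid_tab (a point): Middle of the outer-face edge of the dark wooden tab at the middle of the lid's free edge: 285 mm from the hinge along the lid and on the outer face. The tab is 80 mm along y, 10 mm thick and reaches 25 mm beyond the frame.
- tin: Bystander: low round steel tin, 48 mm diameter, 26 mm high, in the case beyond the end stop. Origin: centre of its underside.
- pliers: Bystander: pliers with blue handles, 180 mm long, lying beside the case on its -y side. Origin: on the bench near their middle.
- mug: Bystander: white mug, 80 mm diameter, 95 mm high, beside the case on its +y side. Origin: centre of its underside.
- glue: Bystander: white glue bottle, 48 mm diameter, 130 mm high, beside the case on its -y side. Origin: centre of its underside.
- sample: Bystander: flat sample tile 130 by 100 by 8 mm on the bench on the +y side of the case. Origin: centre of its underside.
- chipbox: Bystander: open grey box of stone chips, 120 by 160 by 50 mm, to the robot's right. Origin: centre of its underside.
Things that resemble listed ones, but are neither listed nor needed, are in the scene too. Leave any green, red or yellow look-alike of the panel alone.

How it is judged:
On the way, in this order (a step that is already met when the one before it is completed fails the run):
1. the curved arm is drawn back and stays open (value of joint clip above 0.72 rad), for 0.3 s.
2. with the arm open, the panel lies flat against the rail and the end stop (value of joint clip above 0.6 rad and x of panel in the frame of case above 0.022 m and y of panel in the frame of case above 0.049 m and z of panel in the frame of case below 0.014 m and angle between the y axis of panel and the y axis of case, either way round below 0.1 rad), for 0.2 s.
3. the arm has sprung back onto the panel and clamps it (value of joint clip between 0.27 and 0.42 rad and x of panel in the frame of case above 0.026 m and y of panel in the frame of case above 0.049 m), for 0.2 s.
4. the lid is shut (value of joint lid below 0.03 rad), for 0.2 s.
At the end, for the whole second after the job is handed in: The panel lies flat and at rest in the corner of the case, within 4 mm of the rail, 6 mm of the end stop and 0.05 rad of square; the sprung arm rests on it (0.27 to 0.42 rad); the lid is shut (under 0.03 rad) (all of step 3 and value of joint lid below 0.03 rad and x of panel in the frame of case below 0.034 m and y of panel in the frame of case below 0.059 m and z of panel in the frame of case below 0.014 m and angle between the y axis of panel and the y axis of case, either way round below 0.05 rad and angle between panel's own z axis and vertical below 0.1 rad and linear speed of panel below 0.02 m/s); the robot touches nothing.
It fails at once if the lid is slammed (faster than 2.5 rad/s) (velocity of joint lid below -2.5 rad/s).
It fails at once if the tin or something around the case is shifted by more than 30 mm (distance of any of tin, pliers, mug, glue, sample, chipbox from where it was at the start of the episode above 0.03 m).
It also fails if it takes over 72 s, if anything falls off the work surface, if the arm or the gripper's body presses on something with over 40 N, if the wrist force passes 120 N, or if a joint passes its speed limit or range.

## Working session

There is one attempt and no reset: what is moved stays moved. The work goes in short steps, Python scripts to look and compute and a tool call to move; the robot and the scene stay as the last step left them, time stands still between calls to the robot, and variables do not carry over. Pictures are saved under pics/ and viewed, at most 10 in all, crops included, and the job is handed in when it is done.

Besides the shell and the picture viewer there is one more tool, called in YAML: its name, and indented under it one key for each argument. play_rows: Moves the arm, as the interface text tells. Its arguments: {"type":"object","properties":{"deltas":{"type":"array"},"newtons":{"type":"number"}},"required":["deltas"]}

```bash
mkdir -p pics; cat > h.py <<'E'
from workcell import *
import numpy as np, cv2
from scipy.spatial.transform import Rotation as R
def fpx(c): return 192/np.tan(np.radians(c["fovy"])/2)
def ray(c,u,v):
    f=fpx(c); d=np.array([(u-c["cx"])/f,(v-c["cy"])/f]); p=d.copy()
    for _ in range(30): p=d/(1+c["k1"]*(p@p))
    M=np.array(c["rotation"]); M=M if M.shape==(3,3) else R.from_euler('xyz',M).as_matrix()
    r=M@np.array([*p,1]); return np.array(c["xyz"]),r
def atz(c,u,v,z):
    o,r=ray(c,u,v); return o+r*(z-o[2])/r[2]
def proj(c,P):
    M=np.array(c["rotation"]); M=M if M.shape==(3,3) else R.from_euler('xyz',M).as_matrix()
    q=(np.atleast_2d(P)-np.array(c["xyz"]))@M; s=q[:,:2]/q[:,2:]
    s=s*(1+c["k1"]*(s**2).sum(1,keepdims=True)); return s*fpx(c)+[c["cx"],c["cy"]]
def rel(dw,rot):  # world shift -> tool units
    return R.from_euler('xyz',rot).as_matrix().T@np.array(dw)/0.5
E
python3 - <<'E'
from h import *
ims=[]
for n in ("top","side"):
    im=grab_frame(n); cv2.imwrite(f"pics/{n}0.png",cv2.resize(im[:,:,::-1],(800,600),interpolation=cv2.INTER_CUBIC)); cv2.imwrite(f"pics/{n}raw.png",im[:,:,::-1]); print(n,get_calibration(n))
print(observe()); print(get_calibration("wrist"))
E
```

```text
top {'fovy': 45.33772489265481, 'cx': 255.4866862845164, 'cy': 184.0932439743048, 'k1': -0.1505565488006804, 'xyz': array([ 0.27440922, -0.08809621,  1.37551735]), 'rotation': array([-2.91139864, -0.00416342, -1.52998673])}
side {'fovy': 57.16639839964758, 'cx': 256.27665734896254, 'cy': 191.36059045572125, 'k1': -0.011113250365333149, 'xyz': array([0.11621139, 0.36945412, 0.7763933 ]), 'rotation': array([-2.41370492,  0.01589682, -2.3845122 ])}
{'clock': 0.1, 'qpos': array([ 1.11279535,  0.52193786, -0.03633248,  1.59991371,  0.02119765,
        1.02109451, -0.1127868 ]), 'qd': array([-0.00196655, -0.00352525, -0.00040313, -0.00110826,  0.00156317,
        0.000763  , -0.00048704]), 'joint_efforts': array([ 5.63136680e-03, -9.28486204e+01,  1.98511675e+00, -3.70531619e+01,
        1.82819297e-02,  5.35369836e-03,  9.15657506e-05]), 'position': array([ 0.23621347, -0.57834   ,  0.23080689]), 'tool_rot': array([-3.14062604e+00,  6.19437786e-05,  3.87805710e-01]), 'force': array([ 0.98987007,  0.61005941, -0.49211334]), 'moment': array([ 0.05717433, -0.00350497, -0.00308689]), 'finger_force': 0.0, 'grip_width': 0.0857842129731323}
{'fovy': 63.109300085438804, 'cx': 253.54026038185646, 'cy': 192.2586743021515, 'k1': -0.07654612931826635, 'xyz': array([ 0.30108928, -0.55286628,  0.37398261]), 'rotation': array([ 2.86491255e+00,  1.23552469e-03, -1.18217948e+00])}
```

View pics/top0.png

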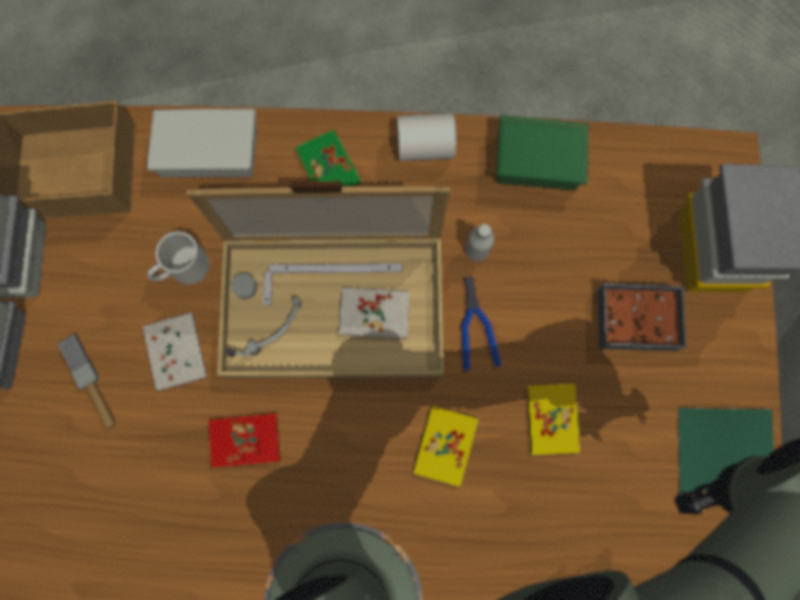

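View pics/side0.png

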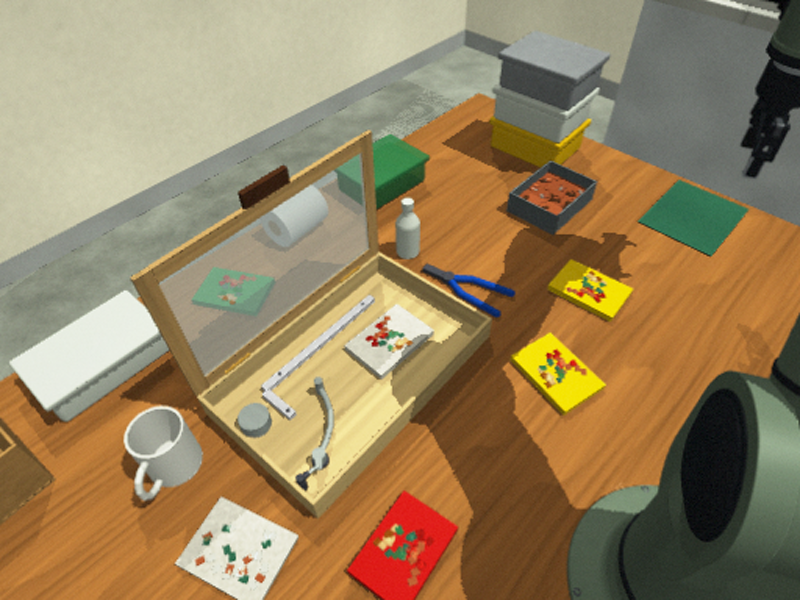

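The top view shows the case, about (217..443, 240..376), with the lid upright. The white panel is inside at (375,312), and the clip post is at about (297,300). White candidates are (375,312) and (174,350). The first lies inside the case in its -y half, so it is the panel; the second lies outside and is the sample tile. I'll confirm that in an enlarged crop.

```bash
python3 - <<'E'
import cv2,numpy as np
a=cv2.imread("pics/topraw.png")[115:245,130:292]; a=cv2.resize(a,(648,520),interpolation=cv2.INTER_CUBIC)
cv2.imwrite("pics/c1.png",a)
b=cv2.imread("pics/sideraw.png")[75:340,80:320]; b=cv2.resize(b,None,fx=2.26,fy=2.26,interpolation=cv2.INTER_CUBIC); print(b.shape)
cv2.imwrite("pics/c2.png",b)
E
```

```text
(599, 542, 3)
```

View pics/c1.png

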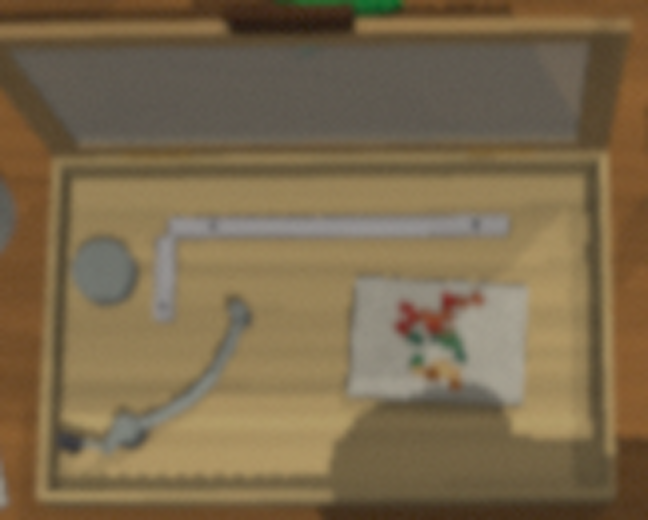

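View pics/c2.png

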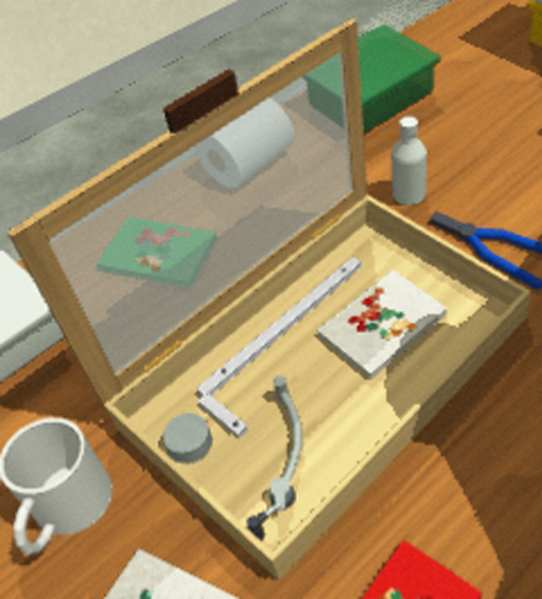

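```bash
cat > fit.py <<'E'
from h import *
from scipy.optimize import least_squares
T=get_calibration("top");S=get_calibration("side")
t=lambda u,v:(130+u/4,115+v/4)
s=lambda u,v:(80+u/2.26,75+v/2.26)
def W(p,P):
    P=np.atleast_2d(P)/1000.; c,n=np.cos(p[2]),np.sin(p[2])
    return np.c_[p[0]+c*P[:,0]-n*P[:,1],p[1]+n*P[:,0]+c*P[:,1],P[:,2]]
A=[(T,t(509,215),(89,-135,22)),(T,t(509,237),(75,-135,22)),(T,t(150,322),(10,134,22)),(T,t(174,322),(10,120,22)),(T,t(175,239),(75,120,22)),
(T,t(37,502),(-130,210,50)),(T,t(614,500),(-130,-210,50)),(S,s(530,292),(-130,-210,50)),(S,s(107,405),(130,210,50)),(S,s(353,258),(89,-135,22)),(S,s(361,267),(75,-135,22)),(S,s(243,435),(10,120,22)),(S,s(217,394),(75,120,22))]
f=lambda p:np.concatenate([proj(c,W(p,P))[0]-uv for c,uv,P in A])
r=least_squares(f,[.5,0,0],loss="soft_l1")
p=r.x
E
python3 - <<'E'
from fit import *
print(p); print(f(p).reshape(-1,2).round(1).tolist())
def tocase(w): 
    c,n=np.cos(p[2]),np.sin(p[2]); d=w-np.array([p[0],p[1],0]); return (np.array([c*d[0]+n*d[1],-n*d[0]+c*d[1],w[2]])*1000).round(1)
for uv in [(356,276),(528,286),(522,404),(349,395)]: print("pan",tocase(atz(T,*t(*uv),.024)))
for uv in [(320,332),(389,273),(446,312),(373,375)]: print("panS",tocase(atz(S,*s(*uv),.024)))
print("post",tocase(atz(T,*t(241,302),.044)),tocase(atz(S,*s(280,381),.044)))
for q in (0,.8): print(W(p,[-75+120*np.sin(.8-q),150-120*np.cos(.8-q),44]))
print("tin",tocase(atz(T,*t(105,270),.036)),tocase(atz(S,*s(188,430),.036)))
print("home",W(p,[30,55,10]))
print("lid tab edge",[ (x,t(228,y)) for x,y in [(0,0)]])
for th in np.arange(1.3,1.76,.05):
    c,n=np.cos(th),np.sin(th); P=[[130-285*c+8*n,y,50+285*n+8*c] for y in(-40,40)]
    print(th.round(2),((proj(T,W(p,P))-[130,115])*4).round(0).tolist(),((proj(S,W(p,P))-[80,75])*2.26).round(0).tolist())
E
```

```text
[0.54140335 0.04836103 0.05243576]
[[-0.8, 0.7], [-0.8, -0.3], [0.2, 0.2], [-1.2, 0.2], [-0.8, 0.1], [-0.4, 0.6], [-0.1, 0.0], [1.0, -0.5], [-0.9, -0.0], [0.4, -1.1], [0.5, -2.8], [2.4, -4.4], [-3.7, -0.8]]
pan [ 44.3 -21.3  24. ]
pan [  35.2 -151.1   24. ]
pan [ -54.7 -145.4   24. ]
pan [-46.6 -16.6  24. ]
panS [ 36.4 -18.5  24. ]
panS [  33.9 -139.9   24. ]
panS [ -59.3 -136.6   24. ]
panS [-51.7 -13.3  24. ]
post [20.7 62.7 44. ] [11.8 67.  44. ]
[[0.54899096 0.11524584 0.044     ]]
[[0.46493408 0.07438892 0.044     ]]
tin [ 48.2 167.5  36. ] [ 46.9 169.2  36. ]
home [[0.56847947 0.10485779 0.01      ]]
lid tab edge [(0, (187.0, 115.0))]
1.3 [[350.0, 132.0], [217.0, 134.0]] [[287.0, 106.0], [222.0, 150.0]]
1.35 [[350.0, 108.0], [217.0, 110.0]] [[276.0, 98.0], [210.0, 141.0]]
1.4 [[350.0, 85.0], [217.0, 87.0]] [[266.0, 90.0], [199.0, 132.0]]
1.45 [[350.0, 62.0], [218.0, 63.0]] [[255.0, 83.0], [189.0, 124.0]]
1.5 [[350.0, 39.0], [218.0, 41.0]] [[245.0, 76.0], [178.0, 117.0]]
1.55 [[351.0, 16.0], [219.0, 18.0]] [[234.0, 70.0], [168.0, 111.0]]
1.6 [[351.0, -5.0], [219.0, -3.0]] [[225.0, 65.0], [158.0, 105.0]]
1.65 [[351.0, -26.0], [220.0, -24.0]] [[215.0, 61.0], [149.0, 100.0]]
1.7 [[352.0, -47.0], [222.0, -45.0]] [[206.0, 57.0], [140.0, 96.0]]
1.75 [[352.0, -66.0], [223.0, -64.0]] [[197.0, 54.0], [131.0, 92.0]]
```

The crop confirms it: the white flower panel is inside the case. Case pose is about (0.541, 0.048), yaw 0.052. The panel is at about case (-8,-81) mm, the post near (11,66), and the lid at about 1.55 rad. Next I'll move above the post.

```bash
cat >> h.py <<'E'
CP=np.array([0.5414,0.0484]);CY=0.0524
def c2w(x,y): # case mm -> world m
    c,n=np.cos(CY),np.sin(CY); return CP+np.array([c*x-n*y,n*x+c*y])/1000
def w2c(w):
    c,n=np.cos(CY),np.sin(CY); d=(np.array(w[:2])-CP)*1000; return np.array([c*d[0]+n*d[1],-n*d[0]+c*d[1]]).round(1)
def plan(seq,o=None):
    o=o or observe(); R0=R.from_euler('xyz',o["tool_rot"])
    print("now case",w2c(o["position"]),"z",o["position"][2].round(4),"rot",o["tool_rot"].round(3),"t",o["clock"],"F",o["force"].round(1),"w",round(o["grip_width"],4),"q7",o["qpos"][6].round(2))
    for x,y,z,yaw in seq: # case mm, z mm, yaw in case frame (0 = tool x along case +y)
        w=np.array([*c2w(x,y),z/1000]); Rt=R.from_euler('xyz',[np.pi,0,CY+np.pi/2+yaw])
        print((R0.as_matrix().T@(w-o["position"])/.5).round(3).tolist(),((R0.inv()*Rt).as_rotvec()/np.radians(120)).round(3).tolist())
E
python3 - <<'E'
from h import *
plan([(-60,-200,230,0),(11,66,130,0)])
E
```

```text
now case [-337.6 -609.9] z 0.2308 rot [-3.141  0.     0.388] t 0.1 F [ 1.   0.6 -0.5] w 0.0858 q7 -0.11
[0.794, -0.591, 0.002] [-0.0, -0.0, -0.59]
[1.103, -1.047, 0.203] [-0.0, -0.0, -0.59]
```

play_rows:
  deltas:
    - [0.794,-0.591,0.002,0,0,-0.59,0.2]
    - [0.794,-0.591,0.002,0,0,-0.59,0.2]
    - [0.794,-0.591,0.002,0,0,-0.59,0.2]
    - [0.794,-0.591,0.002,0,0,-0.59,0.2]
    - [0.794,-0.591,0.002,0,0,-0.59,0.2]
    - [0.794,-0.591,0.002,0,0,-0.59,0.2]
    - [0.794,-0.591,0.002,0,0,-0.59,0.2]
    - [0.794,-0.591,0.002,0,0,-0.59,0.2]
    - [0.794,-0.591,0.002,0,0,-0.59,0.2]
    - [0.794,-0.591,0.002,0,0,-0.59,0.2]

```text
clock: 1.1
position: [0.4928, -0.1527, 0.2303]
tool_rot: [3.142, -0.0, 1.626]
force: [0.9, -0.4, -1.1]
grip_width: 0.0682
finger_force: 0.0
```

```bash
python3 - <<'E'
from h import *
plan([(0,-30,180,0),(11,66,130,0)])
E
```

```text
now case [ -59.  -198.3] z 0.2303 rot [ 3.142 -0.     1.626] t 1.1 F [ 0.9 -0.4 -1.1] w 0.0682 q7 0.04
[0.336, 0.119, 0.101] [0.0, -0.0, 0.001]
[0.528, 0.141, 0.201] [0.0, -0.0, 0.001]
```

play_rows:
  deltas:
    - [0.1,0.06,0.03,0,0,0,0.3]
    - [0.2,0.1,0.06,0,0,0,0.3]
    - [0.3,0.119,0.1,0,0,0,0.3]
    - [0.336,0.119,0.1,0,0,0,0.3]
    - [0.336,0.119,0.1,0,0,0,0.3]
    - [0.336,0.119,0.1,0,0,0,0.3]

```text
clock: 1.7
position: [0.5424, 0.0166, 0.1799]
tool_rot: [-3.141, -0.0, 1.625]
force: [0.4, -1.1, 0.2]
grip_width: 0.0599
finger_force: 0.0
```

```bash
python3 - <<'E'
from h import *
c=get_calibration("wrist"); im=grab_frame("wrist")
im=np.ascontiguousarray(im[:,:,::-1])
cv2.imwrite("pics/w1.png",cv2.resize(im,(800,600),interpolation=cv2.INTER_CUBIC))
P=lambda x,y,z:np.array([*c2w(x,y),z/1000])
for n,q in dict(post=(11,66,44),corner=(75,120,22),stopend=(10,120,22),rail_end=(75,-135,22),pan1=(40,-20,24),pan2=(-49,-15,24)).items(): print(n,(proj(c,P(*q))[0]*1.5625).round(0))
plan([(11,66,130,0),(11,66,22,0)])
E
```

```text
post [417. 107.]
corner [530.  14.]
stopend [415.  12.]
rail_end [504. 420.]
pan1 [461. 257.]
pan2 [317. 249.]
now case [ -0.6 -33. ] z 0.1802 rot [-3.141  0.     1.623] t 1.75 F [ 0.2 -0.  -0.5] w 0.0599 q7 -0.35
[0.198, 0.023, 0.1] [-0.0, 0.0, 0.0]
[0.198, 0.023, 0.316] [-0.0, 0.0, 0.0]
```

View pics/w1.png

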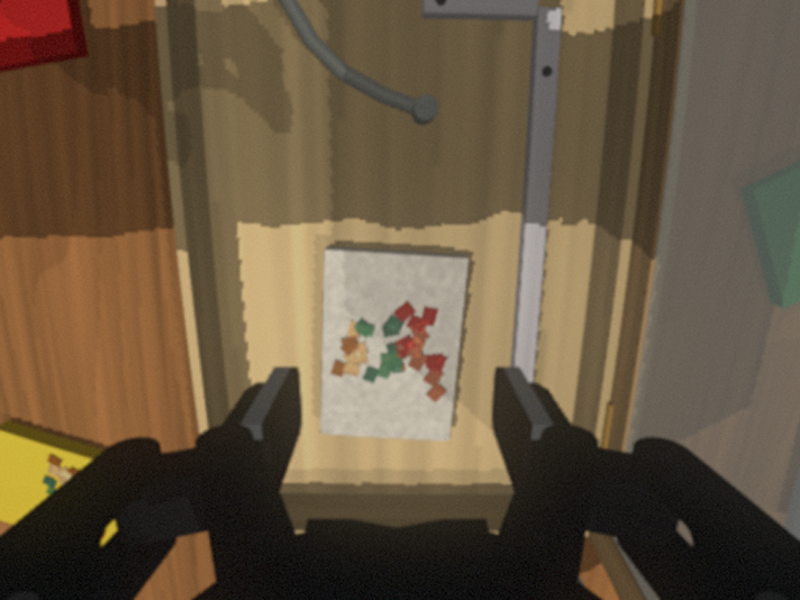

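The wrist view shows the post top at (424,109), with the arm joining it from the upper left. The corner is at (534,15) and the panel top edge runs (328,249)–(468,258). Everything sits about 2.5 mm further to +x than I estimated. The arm blocks straddling the post, so I'll push it with shut fingers from its +x/+y side, sweeping about the pivot.

```bash
sed -i 's/0.5414,0.0484/0.5439,0.0484/' h.py; cat >> h.py <<'E'
def sw(q,off,z,R_=120):
    b=.8-q; return (-75+R_*np.sin(b)+off*np.cos(b),150-R_*np.cos(b)+off*np.sin(b),z,b)
E
python3 - <<'E'
from h import *
print(sw(0,28,0))
plan([sw(0,28,120),sw(0,28,22)])
E
```

```text
(np.float64(30.590518769663362), np.float64(86.48116542352679), 0, 0.8)
now case [ -3.1 -32.9] z 0.1802 rot [-3.141  0.     1.623] t 1.75 F [ 0.2 -0.  -0.5] w 0.0599 q7 -0.35
[0.239, 0.067, 0.12] [-0.0, 0.0, -0.382]
[0.239, 0.067, 0.316] [-0.0, 0.0, -0.382]
```

play_rows:
  deltas:
    - [0.1,0.03,0.04,0,0,-0.07,1]
    - [0.17,0.05,0.08,0,0,-0.14,1]
    - [0.239,0.067,0.12,0,0,-0.21,1]
    - [0.239,0.067,0.12,0,0,-0.28,1]
    - [0.239,0.067,0.12,0,0,-0.35,1]
    - [0.239,0.067,0.12,0,0,-0.382,1]
    - [0.239,0.067,0.2,0,0,-0.382,1]
    - [0.239,0.067,0.27,0,0,-0.382,1]
    - [0.239,0.067,0.316,0,0,-0.382,1]
    - [0.239,0.067,0.316,0,0,-0.382,1]

```text
clock: 2.75
position: [0.5686, 0.135, 0.0199]
tool_rot: [-3.138, -0.002, 2.422]
force: [-0.5, -0.2, 1.3]
grip_width: 0.0
finger_force: 0.0
```

```bash
python3 - <<'E'
from h import *
plan([sw(0,28,22)]+[sw(q,o,22) for q,o in zip(np.arange(0.0,.71,.1),(19,19,19,19,19,19,19,19))])
E
```

```text
now case [29.2 85.2] z 0.0199 rot [-3.138e+00 -2.000e-03  2.422e+00] t 2.75 F [-0.5 -0.2  1.3] w 0.0 q7 -0.01
[-0.0, 0.004, -0.004] [-0.002, -0.001, -0.001]
[-0.0, -0.014, -0.004] [-0.002, -0.001, -0.001]
[-0.003, -0.038, -0.004] [-0.002, -0.001, 0.047]
[-0.003, -0.063, -0.004] [-0.002, -0.001, 0.095]
[-0.001, -0.087, -0.004] [-0.002, -0.001, 0.143]
[0.004, -0.111, -0.004] [-0.002, -0.001, 0.19]
[0.011, -0.134, -0.004] [-0.002, -0.0, 0.238]
[0.02, -0.156, -0.004] [-0.002, -0.0, 0.286]
[0.032, -0.178, -0.004] [-0.002, -0.0, 0.334]
```

play_rows:
  deltas:
    - [0,-0.014,-0.004,0,0,0,1]
    - [-0.003,-0.038,-0.004,0,0,0.047,1]
    - [-0.003,-0.063,-0.004,0,0,0.095,1]
    - [-0.001,-0.087,-0.004,0,0,0.143,1]
    - [0.004,-0.111,-0.004,0,0,0.19,1]
    - [0.011,-0.134,-0.004,0,0,0.238,1]
    - [0.02,-0.156,-0.004,0,0,0.286,1]
    - [0.032,-0.178,-0.004,0,0,0.334,1]
    - [0.032,-0.178,-0.004,0,0,0.334,1]
    - [0.032,-0.178,-0.004,0,0,0.334,1]

```text
clock: 3.75
position: [0.5002, 0.0805, 0.0256]
tool_rot: [3.139, 0.0, 1.727]
force: [0.2, 0.0, 0.2]
grip_width: 0.0002
finger_force: 0.0
```

```bash
python3 - <<'E'
from h import *
c=get_calibration("side"); im=grab_frame("side")
b=im[75:340,80:320,::-1]; cv2.imwrite("pics/s2.png",cv2.resize(b,None,fx=2.26,fy=2.26,interpolation=cv2.INTER_CUBIC))
plan([(-45,40,22,0.1),(-45,30,120,0),(-95,-75,120,0),(-95,-75,16,0)])
E
```

```text
now case [-41.8  34.5] z 0.0253 rot [ 3.14  -0.     1.727] t 3.8 F [0.1 0.6 0.6] w -0.0002 q7 -0.56
[0.012, -0.005, 0.007] [0.001, -0.0, 0.002]
[-0.008, -0.007, -0.189] [0.001, -0.0, 0.049]
[-0.207, -0.128, -0.19] [0.001, -0.0, 0.049]
[-0.207, -0.128, 0.018] [0.001, -0.0, 0.049]
```

View pics/s2.png

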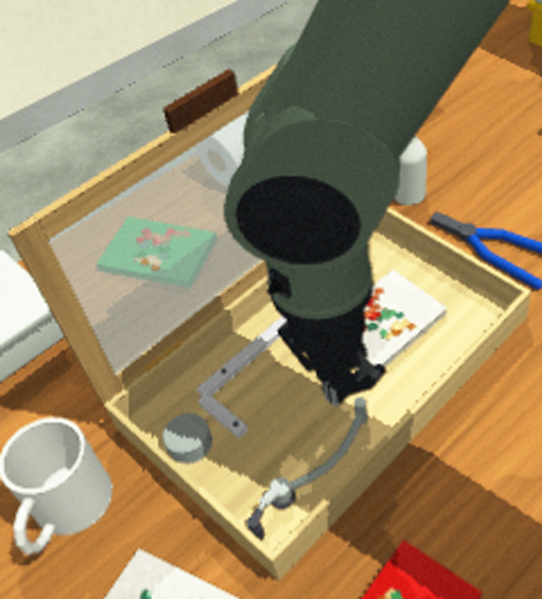

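The side view shows the arm swung open. The post is at crop (361,405), clear of the fingers, and force is about 0. Next I'll lift, go to the panel's -x side and push it to the rail.

```bash
python3 - <<'E'
from h import *
S=get_calibration("side"); print("post",w2c(atz(S,80+361/2.26,75+404/2.26,.044)))
E
```

```text
post [-78.2  32. ]
```

play_rows:
  deltas:
    - [0.0,0.02,-0.08,0,0,0,1]
    - [-0.008,0,-0.17,0,0,0.02,1]
    - [-0.1,-0.06,-0.19,0,0,0.049,1]
    - [-0.18,-0.11,-0.19,0,0,0.049,1]
    - [-0.212,-0.112,-0.19,0,0,0.049,1]
    - [-0.212,-0.112,-0.19,0,0,0.049,1]
    - [-0.212,-0.112,-0.1,0,0,0.049,1]
    - [-0.212,-0.112,-0.03,0,0,0.049,1]
    - [-0.212,-0.112,0.015,0,0,0.049,1]
    - [-0.212,-0.112,0.015,0,0,0.049,1]

```text
clock: 4.8
position: [0.4593, -0.0315, 0.0147]
tool_rot: [-3.138, -0.001, 1.625]
force: [0.3, 0.4, 1.1]
grip_width: -0.0001
finger_force: 0.0
```

```bash
python3 - <<'E'
from h import *
plan([(x,-80,16,0) for x in (-75,-40,-32,-27)])
E
```

```text
now case [-88.7 -75.3] z 0.0147 rot [-3.138e+00 -1.000e-03  1.625e+00] t 4.8 F [0.3 0.4 1.1] w -0.0001 q7 -0.47
[-0.009, 0.027, -0.003] [-0.002, -0.0, 0.001]
[-0.009, 0.097, -0.003] [-0.002, -0.0, 0.001]
[-0.01, 0.113, -0.003] [-0.002, -0.0, 0.001]
[-0.01, 0.123, -0.003] [-0.002, -0.0, 0.001]
```

play_rows:
  deltas:
    - [-0.009,0.015,-0.003,0,0,0,1]
    - [-0.009,0.03,-0.003,0,0,0,1]
    - [-0.009,0.045,-0.003,0,0,0,1]
    - [-0.009,0.06,-0.003,0,0,0,1]
    - [-0.009,0.075,-0.003,0,0,0,1]
    - [-0.009,0.09,-0.003,0,0,0,1]
    - [-0.009,0.1,-0.003,0,0,0,1]
    - [-0.009,0.107,-0.003,0,0,0,1]
    - [-0.009,0.113,-0.003,0,0,0,1]
    - [-0.009,0.113,-0.003,0,0,0,1]

```text
clock: 5.8
position: [0.5171, -0.0343, 0.0183]
tool_rot: [3.141, -0.0, 1.621]
force: [-0.7, -1.0, 0.2]
grip_width: 0.0
finger_force: 0.0
```

```bash
python3 - <<'E'
from h import *
plan([(x,-80,16,0) for x in (-30,-28,-26,-24)])
E
```

```text
now case [-31.1 -81.2] z 0.0183 rot [ 3.141 -0.     1.621] t 5.8 F [-0.7 -1.   0.2] w 0.0 q7 -0.42
[0.002, 0.002, 0.005] [0.0, -0.0, -0.001]
[0.002, 0.006, 0.005] [0.0, -0.0, -0.001]
[0.002, 0.01, 0.005] [0.0, -0.0, -0.001]
[0.002, 0.014, 0.005] [0.0, -0.0, -0.001]
```

play_rows:
  deltas:
    - [0.002,0.003,0.005,0,0,0,1]
    - [0.002,0.006,0.005,0,0,0,1]
    - [0.002,0.009,0.005,0,0,0,1]
    - [0.002,0.012,0.005,0,0,0,1]

```text
clock: 6.2
position: [0.5199, -0.0339, 0.0169]
tool_rot: [-3.137, 0.002, 1.621]
force: [-27.7, -2.0, 51.5]
grip_width: -0.0
finger_force: 37.5
```

play_rows:
  deltas:
    - [0,-0.02,-0.01,0,0,0,1]
    - [0,-0.05,-0.1,0,0,0,1]
    - [-0.1,-0.05,-0.2,0,0,0,1]
    - [-0.16,0,-0.22,0,0,0,0.4]
    - [-0.16,0,-0.22,0,0,0,0.4]
    - [-0.16,0,-0.22,0,0,0,0.4]

```text
clock: 6.8
position: [0.5272, -0.1142, 0.1261]
tool_rot: [3.14, 0.0, 1.619]
force: [0.0, -0.1, -0.6]
grip_width: 0.0433
finger_force: 0.0
```

```bash
python3 - <<'E'
from h import *
c=get_calibration("wrist"); im=grab_frame("wrist")
im=np.ascontiguousarray(im[:,:,::-1])
cv2.imwrite("pics/w2.png",cv2.resize(im,(800,600),interpolation=cv2.INTER_CUBIC))
P=lambda x,y,z:np.array([*c2w(x,y),z/1000])
for n,q in dict(post=(-75,30,44),corner=(75,120,22),rail_end=(75,-135,22),pan1=(75,-20,24),pan2=(-15,-20,24)).items(): print(n,(proj(c,P(*q))[0]*1.5625).round(0))
plan([(30,-175,80,0),(30,-175,12,0)])
E
```

```text
post [ 270. -141.]
corner [ 610. -293.]
rail_end [588. 247.]
pan1 [609.   4.]
pan2 [415.  -0.]
now case [ -25.9 -160.1] z 0.1254 rot [-3.141 -0.     1.621] t 6.85 F [-1.   0.8 -0.9] w 0.0504 q7 -0.16
[-0.03, 0.112, 0.091] [-0.0, -0.0, -0.001]
[-0.03, 0.112, 0.227] [-0.0, -0.0, -0.001]
```

View pics/w2.png

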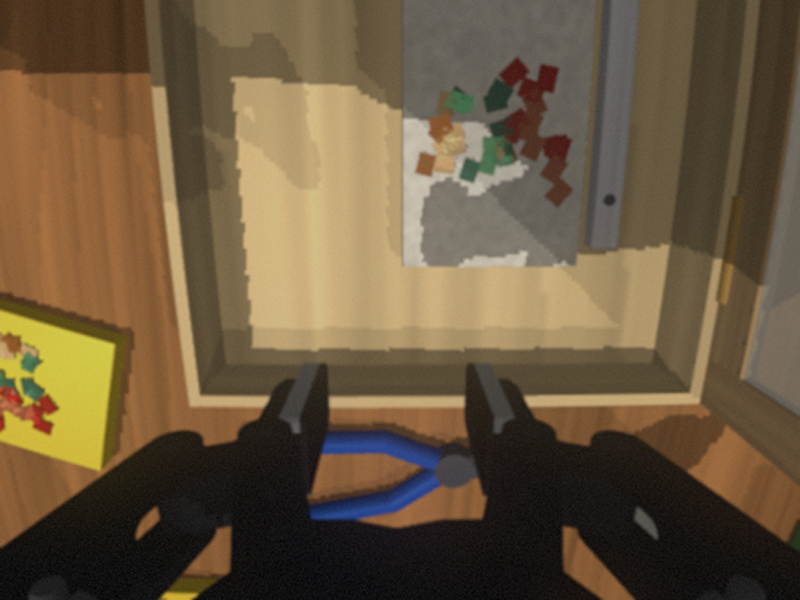

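The wrist view shows the panel near the rail. Its -y edge is at row 266, about y=-144 in the case, with its corner at (577,265) and the rail end at (588,247), so it is slightly askew. I'll push it along +y with two spread fingers.

play_rows:
  deltas:
    - [-0.026,0.05,0.05,0,0,0,0.5]
    - [-0.026,0.1,0.09,0,0,0,0.5]
    - [-0.026,0.104,0.09,0,0,0,0.5]
    - [-0.026,0.104,0.14,0,0,0,0.5]
    - [-0.026,0.104,0.18,0,0,0,0.5]
    - [-0.026,0.104,0.21,0,0,0,0.5]
    - [-0.026,0.104,0.228,0,0,0,0.5]
    - [-0.026,0.104,0.228,0,0,0,0.5]

```text
clock: 7.65
position: [0.5786, -0.1226, 0.0109]
tool_rot: [-3.14, -0.001, 1.622]
force: [-0.2, -0.8, 0.8]
grip_width: 0.0426
finger_force: 0.0
```

```bash
python3 - <<'E'
from h import *
plan([(26,y,10,0) for y in (-155,-80,-35,-25,-20)])
E
```

```text
now case [  25.7 -172.6] z 0.0109 rot [-3.140e+00 -1.000e-03  1.622e+00] t 7.65 F [-0.2 -0.8  0.8] w 0.0426 q7 -0.22
[0.035, 0.001, 0.002] [-0.001, -0.0, -0.0]
[0.185, 0.0, 0.002] [-0.001, -0.0, -0.0]
[0.275, 0.0, 0.002] [-0.001, -0.0, -0.0]
[0.295, 0.0, 0.002] [-0.001, -0.0, -0.0]
[0.305, 0.0, 0.002] [-0.001, -0.0, -0.0]
```

play_rows:
  deltas:
    - [0.025,0,0.002,0,0,0,0.5]
    - [0.05,0,0.002,0,0,0,0.5]
    - [0.075,0,0.002,0,0,0,0.5]
    - [0.1,0,0.002,0,0,0,0.5]
    - [0.125,0,0.002,0,0,0,0.5]
    - [0.15,0,0.002,0,0,0,0.5]
    - [0.175,0,0.002,0,0,0,0.5]
    - [0.2,0,0.002,0,0,0,0.5]
    - [0.22,0,0.002,0,0,0,0.5]
    - [0.24,0,0.002,0,0,0,0.5]

```text
clock: 8.65
position: [0.5732, -0.0027, 0.0108]
tool_rot: [-3.141, 0.0, 1.621]
force: [0.6, -2.3, 1.9]
grip_width: 0.0424
finger_force: 0.8
```

```bash
python3 - <<'E'
from h import *
plan([(26,y,10,0) for y in (-35,-25,-20)])
E
```

```text
now case [ 26.6 -52.6] z 0.0108 rot [-3.141  0.     1.621] t 8.65 F [ 0.6 -2.3  1.9] w 0.0424 q7 -0.43
[0.035, -0.001, 0.002] [-0.0, 0.0, -0.001]
[0.055, -0.001, 0.002] [-0.0, 0.0, -0.001]
[0.065, -0.001, 0.002] [-0.0, 0.0, -0.001]
```

play_rows:
  deltas:
    - [0.012,0,0.002,0,0,0,0.5]
    - [0.024,0,0.002,0,0,0,0.5]
    - [0.034,0,0.002,0,0,0,0.5]
    - [0.042,0,0.002,0,0,0,0.5]
    - [0.049,0,0.002,0,0,0,0.5]
    - [0.054,0,0.002,0,0,0,0.5]

```text
clock: 9.25
position: [0.5718, 0.0237, 0.0098]
tool_rot: [-3.141, -0.0, 1.621]
force: [0.1, -0.6, 0.2]
grip_width: 0.0427
finger_force: 0.4
```

play_rows:
  deltas:
    - [0.003,0,0,0,0,0,0.5]
    - [0.006,0,0,0,0,0,0.5]
    - [0.009,0,0,0,0,0,0.5]

```text
clock: 9.55
position: [0.5716, 0.0279, 0.0098]
tool_rot: [-3.142, 0.0, 1.621]
force: [0.0, -0.6, -0.9]
grip_width: 0.0428
finger_force: 0.4
```

play_rows:
  deltas:
    - [0.002,0,0,0,0,0,0.5]
    - [0.004,0,0,0,0,0,0.5]
    - [0.006,0,0,0,0,0,0.5]

```text
clock: 9.85
position: [0.5715, 0.0293, 0.0098]
tool_rot: [-3.141, 0.002, 1.62]
force: [1.0, -13.0, 1.9]
grip_width: 0.0427
finger_force: 6.5
```

The panel is against the stop. Next is the +x push from its -x side.

```bash
python3 - <<'E'
from h import *
plan([(26,-30,10,0),(26,-40,90,0),(-43,48,90,0),(-43,48,17,0)])
E
```

```text
now case [ 26.5 -20.5] z 0.0098 rot [-3.141e+00  2.000e-03  1.620e+00] t 9.85 F [  1.  -13.    1.9] w 0.0427 q7 -0.49
[-0.019, -0.001, -0.0] [-0.0, 0.001, -0.001]
[-0.039, -0.001, -0.16] [-0.0, 0.001, -0.001]
[0.136, -0.14, -0.161] [-0.0, 0.001, -0.001]
[0.137, -0.139, -0.015] [-0.0, 0.001, -0.001]
```

play_rows:
  deltas:
    - [-0.019,0,0,0,0,0,0.5]
    - [-0.035,0,-0.06,0,0,0,0.5]
    - [-0.039,0,-0.16,0,0,0,1]
    - [0.03,-0.07,-0.16,0,0,0,1]
    - [0.1,-0.139,-0.16,0,0,0,1]
    - [0.137,-0.139,-0.16,0,0,0,1]
    - [0.137,-0.139,-0.16,0,0,0,1]
    - [0.137,-0.139,-0.09,0,0,0,1]
    - [0.137,-0.139,-0.03,0,0,0,1]
    - [0.137,-0.139,-0.015,0,0,0,1]

```text
clock: 10.85
position: [0.4977, 0.0949, 0.015]
tool_rot: [-3.138, 0.001, 1.621]
force: [-0.5, 0.8, 0.4]
grip_width: -0.0001
finger_force: 0.0
```

```bash
python3 - <<'E'
from h import *
plan([(x,48,17,0) for x in (-36,-32,-30,-28,-27)])
E
```

```text
now case [-43.7  48.8] z 0.015 rot [-3.138e+00  1.000e-03  1.621e+00] t 10.85 F [-0.5  0.8  0.4] w -0.0001 q7 -0.68
[-0.002, 0.015, -0.004] [-0.002, 0.0, -0.001]
[-0.002, 0.023, -0.004] [-0.002, 0.0, -0.001]
[-0.002, 0.027, -0.004] [-0.002, 0.0, -0.001]
[-0.002, 0.031, -0.004] [-0.002, 0.0, -0.001]
[-0.002, 0.033, -0.004] [-0.002, 0.0, -0.001]
```

play_rows:
  deltas:
    - [0,0.006,-0.003,0,0,0,1]
    - [0,0.012,-0.003,0,0,0,1]
    - [0,0.017,-0.003,0,0,0,1]
    - [0,0.022,-0.003,0,0,0,1]
    - [0,0.025,-0.003,0,0,0,1]
    - [0,0.027,-0.003,0,0,0,1]

```text
clock: 11.45
position: [0.5124, 0.0965, 0.0191]
tool_rot: [3.141, -0.0, 1.621]
force: [0.4, 0.6, 0.5]
grip_width: -0.0002
finger_force: 0.0
```

play_rows:
  deltas:
    - [0,0.002,0.003,0,0,0,1]
    - [0,0.004,0.003,0,0,0,1]
    - [0,0.005,0.003,0,0,0,1]

```text
clock: 11.75
position: [0.5138, 0.0966, 0.0174]
tool_rot: [-3.14, 0.001, 1.622]
force: [-7.4, -0.7, 14.2]
grip_width: -0.0
finger_force: 11.0
```

Contact at the rail. Now I'll withdraw, go to the -x side of the post and trip it.

```bash
python3 - <<'E'
from h import *
plan([(-34,48,17,0),(-40,40,95,0),(-103,23,95,0),(-103,23,28,0),(-82,23,28,0),(-60,26,28,0)])
E
```

```text
now case [-27.5  49.7] z 0.0174 rot [-3.140e+00  1.000e-03  1.622e+00] t 11.75 F [-7.4 -0.7 14.2] w -0.0 q7 -0.66
[-0.003, -0.013, 0.001] [-0.001, 0.0, -0.001]
[-0.02, -0.025, -0.155] [-0.001, 0.0, -0.001]
[-0.054, -0.151, -0.155] [-0.001, 0.0, -0.001]
[-0.054, -0.151, -0.021] [-0.001, 0.0, -0.001]
[-0.054, -0.109, -0.021] [-0.001, 0.0, -0.001]
[-0.048, -0.065, -0.021] [-0.001, 0.0, -0.001]
```

play_rows:
  deltas:
    - [-0.003,-0.013,0,0,0,0,1]
    - [-0.01,-0.02,-0.08,0,0,0,1]
    - [-0.02,-0.025,-0.155,0,0,0,1]
    - [-0.04,-0.09,-0.155,0,0,0,1]
    - [-0.054,-0.151,-0.155,0,0,0,1]
    - [-0.054,-0.151,-0.155,0,0,0,1]
    - [-0.054,-0.151,-0.1,0,0,0,1]
    - [-0.054,-0.151,-0.05,0,0,0,1]
    - [-0.054,-0.151,-0.021,0,0,0,1]
    - [-0.054,-0.151,-0.021,0,0,0,1]

```text
clock: 12.75
position: [0.4397, 0.066, 0.0263]
tool_rot: [-3.139, 0.0, 1.622]
force: [0.2, 0.1, 0.2]
grip_width: -0.0003
finger_force: 0.0
```

```bash
python3 - <<'E'
from h import *
im=grab_frame("wrist")
cv2.imwrite("pics/w3.png",cv2.resize(np.ascontiguousarray(im[:,:,::-1]),(800,600),interpolation=cv2.INTER_CUBIC))
plan([(-82,23,28,0),(-60,26,28,0)])
E
```

```text
now case [-102.7   23.1] z 0.0273 rot [-3.14   0.     1.622] t 12.8 F [-0.4  0.4  0.9] w 0.0003 q7 -0.7
[-0.0, 0.041, -0.001] [-0.001, 0.0, -0.001]
[0.006, 0.085, -0.001] [-0.001, 0.0, -0.001]
```

View pics/w3.png

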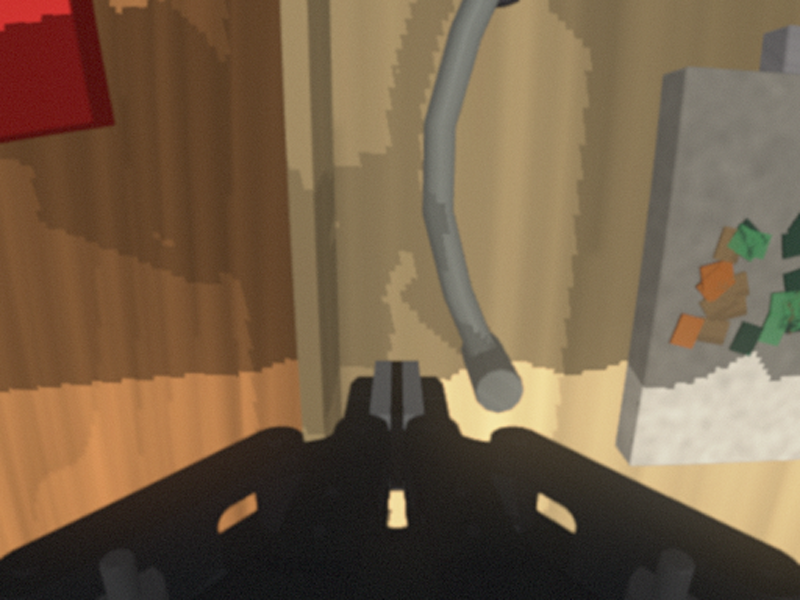

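The wrist view shows the open post at (497,388), right beside the shut fingertips at about (398,385). The panel's end lies at the stop, about (770,70). Time to trip it.

play_rows:
  deltas:
    - [0,0.015,0,0,0,0,1]
    - [0,0.03,0,0,0,0,1]
    - [0.001,0.045,0,0,0,0,1]
    - [0.003,0.06,0,0,0,0,1]
    - [0.005,0.073,0,0,0,0,1]
    - [0.006,0.083,0,0,0,0,1]
    - [0.006,0.083,0,0,0,0,1]

```text
clock: 13.5
position: [0.483, 0.0714, 0.028]
tool_rot: [3.14, -0.001, 1.621]
force: [0.2, -0.0, 0.5]
grip_width: -0.0
finger_force: 0.0
```

```bash
python3 - <<'E'
from h import *
plan([(-66,26,28,0),(-66,20,150,0),(-66,-60,330,0)])
E
```

```text
now case [-59.6  26.2] z 0.028 rot [ 3.140e+00 -1.000e-03  1.621e+00] t 13.5 F [ 0.2 -0.   0.5] w -0.0 q7 -0.65
[-0.0, -0.013, 0.0] [0.001, -0.0, -0.001]
[-0.012, -0.012, -0.244] [0.001, -0.0, -0.001]
[-0.172, -0.012, -0.604] [0.001, -0.0, -0.001]
```

play_rows:
  deltas:
    - [0,-0.013,-0.01,0,0,0,1]
    - [-0.006,-0.013,-0.1,0,0,0,1]
    - [-0.012,-0.013,-0.2,0,0,0,1]
    - [-0.05,0.03,-0.3,0,0,0,1]
    - [-0.12,0.08,-0.36,0,0,0,1]
    - [-0.12,0.12,-0.36,0,0,0,1]
    - [-0.12,0.12,-0.36,0,0,0,1]

```text
clock: 14.2
position: [0.5469, 0.0127, 0.2094]
tool_rot: [3.138, 0.0, 1.619]
force: [-0.8, 0.2, -1.1]
grip_width: 0.0002
finger_force: 0.0
```

```bash
python3 - <<'E'
from h import *
c=get_calibration("wrist");im=grab_frame("wrist")
cv2.imwrite("pics/w4.png",cv2.resize(np.ascontiguousarray(im[:,:,::-1]),(800,600),interpolation=cv2.INTER_CUBIC))
P=lambda x,y,z:np.array([*c2w(x,y),z/1000])
for n,q in dict(post=(-21.7,42.5,44),corner=(75,120,22),rail_end=(75,-135,22),p1=(75,120,24),p2=(-15,120,24),p3=(-15,-10,24),p4=(75,-10,24)).items(): print(n,(proj(c,P(*q))[0]*1.5625).round(0))
plan([])
E
```

```text
post [356. 147.]
corner [512.  20.]
rail_end [493. 395.]
p1 [512.  19.]
p2 [367.  18.]
p3 [370. 228.]
p4 [503. 228.]
now case [ -0.6 -34.7] z 0.2083 rot [3.141 0.    1.62 ] t 14.25 F [-0.5  0.5 -0.8] w -0.0004 q7 -0.33
```

View pics/w4.png

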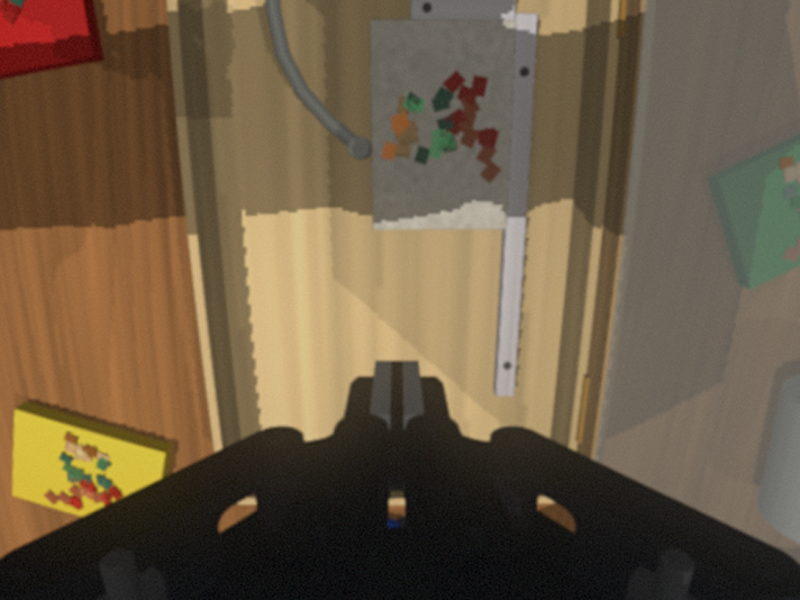

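The wrist view shows the panel square in the corner, its corners matching the predicted home position, with the post clamping its edge at (360,148). Now the lid: I'll rise, turn 90° and go over to its outer face.

```bash
python3 - <<'E'
from h import *
plan([(0,-5,420,1.571),(100,0,430,1.571),(168,0,420,1.571),(168,0,312,1.571)])
E
```

```text
now case [ -0.6 -34.7] z 0.2083 rot [3.141 0.    1.62 ] t 14.25 F [-0.5  0.5 -0.8] w -0.0004 q7 -0.33
[0.059, 0.001, -0.423] [0.0, 0.0, -0.752]
[0.07, 0.201, -0.443] [0.0, 0.0, -0.752]
[0.07, 0.337, -0.423] [0.0, 0.0, -0.752]
[0.07, 0.337, -0.207] [0.0, 0.0, -0.752]
```

play_rows:
  deltas:
    - [0.01,0,-0.08,0,0,-0.05,1]
    - [0.02,0,-0.17,0,0,-0.12,1]
    - [0.03,0,-0.26,0,0,-0.19,1]
    - [0.04,0,-0.35,0,0,-0.26,1]
    - [0.059,0,-0.443,0,0,-0.33,1]
    - [0.059,0,-0.443,0,0,-0.4,1]
    - [0.059,0,-0.443,0,0,-0.47,1]
    - [0.059,0,-0.443,0,0,-0.54,1]
    - [0.059,0,-0.443,0,0,-0.61,1]
    - [0.059,0,-0.443,0,0,-0.68,1]

```text
clock: 15.25
position: [0.5422, 0.0443, 0.4287]
tool_rot: [-3.141, -0.001, 3.053]
force: [-0.5, -0.8, 0.2]
grip_width: 0.0002
finger_force: 0.0
```

```bash
python3 - <<'E'
from h import *
plan([(100,0,430,1.571),(168,0,430,1.571),(168,0,312,1.571)]); print(observe()["qpos"].round(2))
E
```

```text
now case [-1.9 -4. ] z 0.4287 rot [-3.141e+00 -1.000e-03  3.053e+00] t 15.25 F [-0.5 -0.8  0.2] w 0.0002 q7 1.07
[-0.201, 0.037, -0.003] [-0.0, -0.001, -0.067]
[-0.335, 0.056, -0.003] [-0.0, -0.001, -0.067]
[-0.336, 0.056, 0.233] [-0.0, -0.001, -0.067]
[ 0.42  0.33 -0.83  1.48  0.24  1.44  1.07]
```

play_rows:
  deltas:
    - [-0.08,0.015,-0.003,0,0,-0.067,1]
    - [-0.16,0.03,-0.003,0,0,-0.067,1]
    - [-0.24,0.045,-0.003,0,0,-0.067,1]
    - [-0.32,0.056,-0.003,0,0,-0.067,1]
    - [-0.336,0.056,-0.003,0,0,-0.067,1]
    - [-0.336,0.056,-0.003,0,0,-0.067,1]

```text
clock: 15.85
position: [0.7132, 0.0567, 0.4291]
tool_rot: [3.141, -0.002, -3.095]
force: [-1.1, 0.7, 0.5]
grip_width: 0.0002
finger_force: 0.0
```

```bash
python3 - <<'E'
from h import *
plan([(168,0,312,1.571)]); print(observe()["qpos"].round(2))
im=np.vstack([grab_frame("side")])
cv2.imwrite("pics/s5.png",cv2.resize(np.ascontiguousarray(im[:,:,::-1]),(800,600),interpolation=cv2.INTER_CUBIC))
E
```

```text
now case [169.5  -0.6] z 0.4291 rot [ 3.141e+00 -2.000e-03 -3.095e+00] t 15.85 F [-1.1  0.7  0.5] w 0.0002 q7 1.2
[0.002, 0.001, 0.234] [0.0, -0.001, -0.003]
[ 0.19  0.66 -0.77  0.97  0.44  1.66  1.2 ]
```

View pics/s5.png

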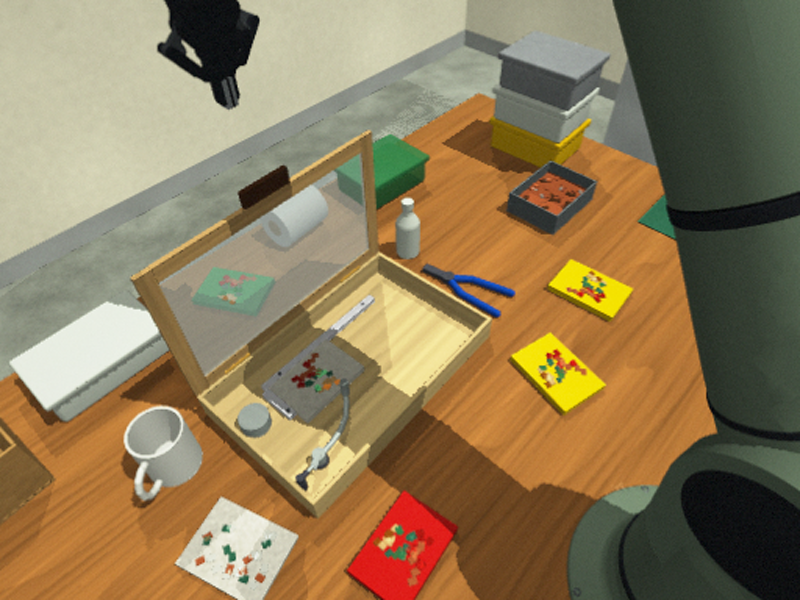

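The side view shows the gripper, at (230,95), above and behind the tab at (265,187). The lid is upright, and the panel and bystanders are in place. I'll descend behind the lid.

play_rows:
  deltas:
    - [0,0,0.06,0,0,0,1]
    - [0,0,0.12,0,0,0,1]
    - [0,0,0.18,0,0,0,1]
    - [0,0,0.22,0,0,0,1]
    - [0,0,0.234,0,0,0,1]
    - [0,0,0.234,0,0,0,1]

```text
clock: 16.5
position: [0.7124, 0.0551, 0.3142]
tool_rot: [-3.141, -0.0, -3.097]
force: [-0.1, -0.6, 0.0]
grip_width: -0.0001
finger_force: 0.0
```

```bash
cat >> h.py <<'E'
def lidp(th,r,hx=11):
    c,s=np.cos(th),np.sin(th); return (130-r*c+8*s+hx,0,50+r*s+8*c,1.571)
E
python3 - <<'E'
from h import *
plan([lidp(t,262) for t in np.arange(1.55,1.0,-.06)])
E
```

```text
now case [168.6  -2.1] z 0.3142 rot [-3.141 -0.    -3.097] t 16.5 F [-0.1 -0.6  0. ] w -0.0001 q7 1.15
[0.05, 0.004, 0.004] [-0.0, -0.0, -0.004]
[0.082, 0.004, 0.005] [-0.0, -0.0, -0.004]
[0.113, 0.003, 0.007] [-0.0, -0.0, -0.004]
[0.144, 0.003, 0.012] [-0.0, -0.0, -0.004]
[0.175, 0.003, 0.018] [-0.0, -0.0, -0.004]
[0.205, 0.003, 0.026] [-0.0, -0.0, -0.004]
[0.235, 0.002, 0.036] [-0.0, -0.0, -0.004]
[0.264, 0.002, 0.048] [-0.0, -0.0, -0.004]
[0.293, 0.002, 0.061] [-0.0, -0.0, -0.004]
[0.32, 0.002, 0.076] [-0.0, -0.0, -0.004]
```

play_rows:
  deltas:
    - [0.02,0.002,0.004,0,0,0,1]
    - [0.04,0.003,0.004,0,0,0,1]
    - [0.06,0.003,0.004,0,0,0,1]
    - [0.082,0.003,0.005,0,0,0,1]
    - [0.113,0.003,0.007,0,0,0,1]
    - [0.144,0.003,0.012,0,0,0,1]
    - [0.175,0.003,0.018,0,0,0,1]
    - [0.205,0.003,0.026,0,0,0,1]
    - [0.235,0.002,0.036,0,0,0,1]
    - [0.264,0.002,0.048,0,0,0,1]

```text
clock: 17.5
position: [0.5812, 0.0508, 0.2918]
tool_rot: [-3.141, 0.004, -3.097]
force: [1.9, 0.6, 1.8]
grip_width: 0.0001
finger_force: 1.2
```

```bash
python3 - <<'E'
from h import *
plan([lidp(t,r) for t,r in zip(np.arange(1.13,.5,-.06),np.linspace(262,255,11))])
E
```

```text
now case [37.4  0.5] z 0.2918 rot [-3.141  0.004 -3.097] t 17.5 F [1.9 0.6 1.8] w 0.0001 q7 1.08
[0.002, -0.001, 0.003] [-0.0, 0.002, -0.004]
[0.03, -0.001, 0.017] [-0.0, 0.002, -0.004]
[0.057, -0.001, 0.034] [-0.0, 0.002, -0.004]
[0.082, -0.002, 0.051] [-0.0, 0.002, -0.004]
[0.107, -0.002, 0.07] [-0.0, 0.002, -0.004]
[0.13, -0.002, 0.091] [-0.0, 0.002, -0.004]
[0.152, -0.002, 0.113] [-0.0, 0.002, -0.004]
[0.173, -0.002, 0.136] [-0.0, 0.002, -0.004]
[0.192, -0.002, 0.16] [-0.0, 0.002, -0.004]
[0.209, -0.003, 0.185] [-0.0, 0.002, -0.004]
[0.225, -0.003, 0.211] [-0.0, 0.002, -0.004]
```

In contact at about 2 N; continuing.

play_rows:
  deltas:
    - [0.03,-0.001,0.017,0,0,0,1]
    - [0.057,-0.001,0.034,0,0,0,1]
    - [0.082,-0.002,0.051,0,0,0,1]
    - [0.107,-0.002,0.07,0,0,0,1]
    - [0.13,-0.002,0.091,0,0,0,1]
    - [0.152,-0.002,0.113,0,0,0,1]
    - [0.173,-0.002,0.136,0,0,0,1]
    - [0.192,-0.002,0.16,0,0,0,1]
    - [0.209,-0.003,0.185,0,0,0,1]
    - [0.225,-0.003,0.211,0,0,0,1]

```text
clock: 18.5
position: [0.4694, 0.0442, 0.1855]
tool_rot: [-3.141, 0.003, -3.097]
force: [0.5, -0.2, 0.5]
grip_width: -0.0003
finger_force: 0.8
```

```bash
python3 - <<'E'
from h import *
plan([lidp(t,r) for t,r in zip(np.arange(.49,-.01,-.05),np.linspace(254,246,10))])
E
```

```text
now case [-74.7  -0.3] z 0.1855 rot [-3.141e+00  3.000e-03 -3.097e+00] t 18.5 F [ 0.5 -0.2  0.5] w -0.0003 q7 0.97
[0.009, 0.001, 0.018] [-0.0, 0.001, -0.004]
[0.02, 0.001, 0.041] [-0.0, 0.001, -0.004]
[0.029, 0.0, 0.064] [-0.0, 0.001, -0.004]
[0.037, 0.0, 0.088] [-0.0, 0.001, -0.004]
[0.044, 0.0, 0.112] [-0.0, 0.001, -0.004]
[0.05, 0.0, 0.137] [-0.0, 0.001, -0.004]
[0.055, 0.0, 0.161] [-0.0, 0.001, -0.004]
[0.058, 0.0, 0.186] [-0.0, 0.001, -0.004]
[0.06, 0.0, 0.211] [-0.0, 0.001, -0.004]
[0.06, 0.0, 0.235] [-0.0, 0.001, -0.004]
```

play_rows:
  deltas:
    - [0.009,0,0.018,0,0,0,1]
    - [0.02,0,0.041,0,0,0,1]
    - [0.029,0,0.064,0,0,0,1]
    - [0.037,0,0.088,0,0,0,1]
    - [0.044,0,0.112,0,0,0,1]
    - [0.05,0,0.137,0,0,0,1]
    - [0.055,0,0.161,0,0,0,1]
    - [0.058,0,0.186,0,0,0,1]
    - [0.06,0,0.211,0,0,0,1]
    - [0.06,0,0.23,0,0,0,1]

```text
clock: 19.5
position: [0.4387, 0.0427, 0.0681]
tool_rot: [3.142, -0.001, -3.097]
force: [-0.7, 0.1, 1.1]
grip_width: 0.0002
finger_force: 0.7
```

play_rows:
  deltas:
    - [0,0,0.006,0,0,0,1]
    - [0,0,0.012,0,0,0,1]
    - [0,0,0.018,0,0,0,1]
    - [0,0,0.022,0,0,0,1]

```text
clock: 19.9
position: [0.4392, 0.0427, 0.0583]
tool_rot: [3.142, 0.0, -3.097]
force: [-0.6, 0.9, 1.0]
grip_width: 0.0002
finger_force: 0.7
```

play_rows:
  deltas:
    - [0,0,0.002,0,0,0,1]
    - [0,0,0.004,0,0,0,1]
    - [0,0,0.006,0,0,0,1]
    - [0,0,0.006,0,0,0,1]

```text
clock: 20.3
position: [0.4394, 0.0428, 0.0572]
tool_rot: [-3.14, 0.002, -3.097]
force: [-17.4, -3.5, 68.1]
grip_width: -0.0001
finger_force: 34.1
```

Firmly shut (68 N reaction at z 57 mm). I'll lift off and hand in.

play_rows:
  deltas:
    - [0,0,-0.01,0,0,0,1]
    - [0,0,-0.05,0,0,0,1]
    - [0,0,-0.12,0,0,0,1]
    - [0,0,-0.2,0,0,0,1]
    - [0,0,-0.25,0,0,0,1]
    - [0,0,-0.25,0,0,0,1]
    - [0,0,-0.25,0,0,0,1]

```text
clock: 21.0
position: [0.4393, 0.0423, 0.1806]
tool_rot: [-3.141, 0.001, -3.098]
force: [-0.5, 0.2, 0.5]
grip_width: 0.0005
finger_force: 0.0
```

```bash
python3 - <<'E'
from h import *
plan([]); print(job_done())
E
```

```text
now case [-104.8   -0.6] z 0.1806 rot [-3.141e+00  1.000e-03 -3.098e+00] t 21.0 F [-0.5  0.2  0.5] w 0.0005 q7 0.96
the job is handed in; nothing more can be done
None
```

I handed the job in at 21 s: the camera showed the panel home in the corner with the sprung arm clamping it, and I then lowered the lid until it met a firm stop; I took no picture after shutting it, and the hand-in returned no verdict.

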